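# Turn the trolley wheel to its valve

## Robot

A 6-joint arm with a two-finger parallel gripper is mounted at the origin on the work surface. World frame = base frame: x ahead of the robot, y to its left, z up, the work surface at z = 0. Lengths are in m, angles in rad, forces in N, time in s.
With the tool pointing down it reaches from about 0.3 to 0.85 m from the base axis. Payload 5.4 kg.
Tool frame: the origin (TCP) lies between the finger pads; the fingertips stand robot.tcp_to_tips ahead of it and the grasp point (between the pads) lies 3 mm ahead of it (robot.tcp_to_tips is the distance from the TCP to the fingertips, in m); z points along the fingers, y is the direction in which the jaws open and shut (so a half turn about z gives the same grasp; the last joint's range is limited). The gripper opens to 85 mm and grips with 20 to 120 N. Pads are 22 mm wide; open, the fingers measure 114 mm over their backs; the gripper's body (76 mm by 85 mm) begins 54 mm behind the grasp point. The pads swing forward as they close: fully open they stand 13 mm farther back than shut.
Start: joints at [-1.516, 0.158, 1.597, -0, 1.386, -0.21], TCP at [0.15, -0.555, 0.253] pointing down, gripper open.
Joint ranges: [-2.91, 2.91], [-0.94, 2.29], [0.18, 2.7], [-1.29, 4.43], [0.17, 2.64], [-3, 3]. Speed limits (rad/s): [2.57, 2.57, 3.14, 3.14, 3.14, 3.14].

## Interface

Orientations are given as a unit quaternion [x, y, z, w].
In Python, from workcell import monitor, cams, job, robot gives the robot as it stands.
- The arm moves only by the shell command python3 -m creep 'ROWS' [OPENING] [FORCE]. ROWS is JSON, a list of rows, each a list of 4 numbers: the shift along the world's x, y, z in units of 0.5 m (1.0 is 0.5 m), then the turn about the world's z in units of 45 degrees (1.0 is 45 degrees). A call has 1 to 5 rows; each row is the pose to reach, as a shift and turn from the pose commanded when the call began; what a row does not reach only later rows make up. A row lasts 1/12 s, in which the tool goes at most 41.7 mm and 7.16 degrees, less where a joint would pass 70% of its speed; a pose out of reach is approached as far as the arm can. A call with a number of a shift or a turn outside -1 to 1 is refused whole. A call with a gripper value outside its range is refused whole. OPENING is the opening, from 0 (shut) to 1 (fully open), set as the call begins (- or left out, the last holds). The fingers move at their own pace and stop on an object; FORCE is the grip in N (left out, the last holds). Time passes only in rows, so rows that repeat a pose let the fingers close. It gives the time, the measured TCP pose, the force and the opening at its end, in the units of the state.
- monitor.get_state(): the state, without advancing time (a new reading comes with each control period).
- cams.capture(name): name is "scene" or "side" or "wrist"; returns a dict with "img" (480x640x3 uint8, blue, green, red), "range_z" (480x640 float32, m along the optical axis (not along the pixel's ray), 0 where there is no reading), "mtx" (3x3 intrinsics, pixels), "R" (3x3) and "t" (3): a world point X has camera coordinates R X + t; the wrist camera has in their place "T_tool_cam" (4x4, takes a point from camera to tool coordinates, whose origin is the TCP and whose axes are the flange's). Camera axes: x right, y down, z forward; pixel columns grow to the right and rows downward; lengths in m; the calibration is good to about 2 mm. A picture is of the moment at which its call begins: read the wrist's pose just before it.
- job.close_job(): hands the job in, once; it reports no verdict.
The state is a dict: "t": time; "joints": joint angles; "joint_vel": joint speeds; "joint_efforts": joint torques, N m; "ee_pos": TCP position; "tcp_rot": TCP orientation; "contact_force": force on the tool from outside, world axes, zero at the start; "moment": the same for the moment, N m; "opening": finger opening in m.
Only numpy, scipy, OpenCV 4.12 (cv2) and the standard library are available. Lean on these libraries where they do the work, as an engineer would, in place of code of your own. Each camera call takes 0.05 s, during which the arm holds its last target.

## Task

The wheel of the lab's instrument trolley sits on the leaning axle stand and is about to be pumped up. With closed fingertips push its spokes round, spoke after spoke as needed, until the valve stem (the short black tube with a brass end inside the rim) is at the lowest point of the wheel and points straight up at the hub; then leave the wheel standing still and take the hand away. Push gently without spinning the wheel fast, do not pinch a spoke or press on the valve stem, and leave the pump, the bottle and the wrench lying where they are.

Things in the scene. Friction and masses are not known exactly. Their poses are not given: they have to be found in the camera images.
- axle (a point): Wheel centre, on the axle in the wheel's mid-plane, 155 mm above the bench; does not turn. x: along the axle into the wheel from its front, level heading to the left (yaw 1.5 to 2.05 rad), sloping 30 deg down; y level; z up the wheel's plane, leaning 30 deg back. Black tyre 280 mm across, x -17 to 17 mm; rim inside radius 104 mm; hub radius 22 mm, x -28 (cap, axle end -36) to 26 mm.
- stand: Grey stand fixed to the bench. Origin on the bench under the wheel's centre, z up, x level, the way the wheel leans. Base plate 12 mm high, 260 mm wide, x -100 to 150 mm; behind the wheel two 18 mm tubes slope up to a head holding the axle, which begins 58 mm behind the wheel's centre along the axle.
- wheel (a joint): Turn of the wheel, rad: 0 or any multiple of 2 pi = valve at the bottom, stem pointing straight up. Grows clockwise seen from the front (top going to the axle point's -y). No stops. Stays where left; stiff bearing, about 0.2 N m (3.3 N at 60 mm radius). Five straight spokes 72 deg apart; the valve is midway between two, so at 0 one spoke points straight up.
- valve: The valve stem: black tube with brass end, 11 mm thick, standing 28 mm inward from the rim (tip at radius 76 mm), in the mid-plane. Origin at its root on the inside of the rim; its z axis runs along the stem towards the hub.
- flanks_a: One side of all five spokes: the side facing anticlockwise seen from the front, pushed to turn the wheel clockwise. Spokes: aluminium, hub to rim, 19 mm wide, -22 to 4 mm along the axle point's x, open windows between. Origin at the wheel's centre, turns with the wheel.
- flanks_b: The other side of all five spokes: facing clockwise seen from the front, pushed to turn the wheel anticlockwise. Origin at the wheel's centre, turns with the wheel.
- pump_mid (a point): Bystander: middle of a hand pump lying on the bench, aluminium tube 38 mm thick, 318 mm long with its black handle, along its y axis.
- oil_mid (a point): Bystander: middle of a white plastic bottle, 48 mm thick, 120 mm tall, standing.
- wrench_grip (a point): Bystander: handle of a steel wrench, 160 mm long, lying flat on the bench along its x axis.

How it is judged:
By the outcome, as a careful person would: the job done as asked, in the order asked, and still so for the second after the job is handed in, with the robot touching nothing.
It also fails if it takes over 51 s, if anything falls off the work surface, if the arm or the gripper's body presses on something with over 40 N, if the wrist force passes 120 N, or if a joint passes its speed limit or range.

## Working session

There is one attempt and no reset: what is moved stays moved. The work goes in short steps, Python scripts to look and compute and a shell command to move; the robot and the scene stay as the last step left them, time stands still between calls to the robot, and variables do not carry over. Pictures are saved under pics/ and viewed, and the job is handed in when it is done.

```bash
ls; mkdir -p pics; python3 - <<'E'
from workcell import monitor,cams,robot
import cv2,numpy as np
s=monitor.get_state();print({k:np.round(v,3).tolist() for k,v in s.items()});print(robot.tcp_to_tips)
for n in("scene","side"):
    c=cams.capture(n);cv2.imwrite(f"pics/{n}0.png",c["img"]);np.savez(f"{n}0.npz",**{k:np.asarray(v) for k,v in c.items()})
    print(n,-c["R"].T@c["t"])
E
```

```text
pics
{'t': 0.0, 'joints': [-1.516, 0.159, 1.598, 0.0, 1.386, -0.21], 'joint_vel': [-0.0, 0.0, 0.0, -0.0, -0.0, -0.001], 'joint_efforts': [0.001, -39.6, -33.143, -0.0, 0.008, -0.0], 'ee_pos': [0.15, -0.554, 0.252], 'tcp_rot': [0.991, 0.132, 0.0, -0.001], 'contact_force': [-0.289, -0.58, 0.524], 'moment': [0.021, -0.006, 0.033], 'opening': 0.085}
0.022
scene [1.29159061 0.02186352 0.86830062]
side [ 0.41705805 -0.45775739  0.65894104]
```

View pics/scene0.png

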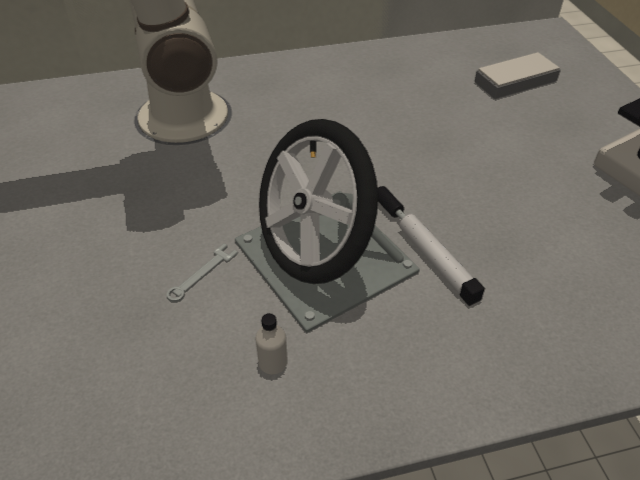

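View pics/side0.png

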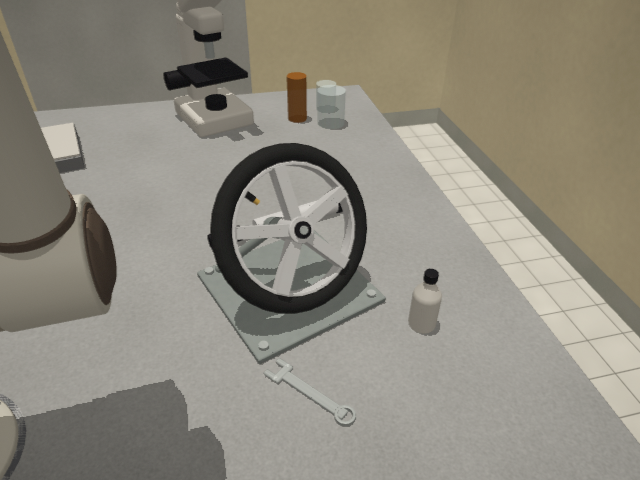

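The side view faces the wheel's front: hub near (302,230), valve at the upper left near (252,198). Bottle at (425,305), wrench at (310,390). Scene view: valve (313,150), hub (300,200), pump at (435,250).

```bash
cat > h.py <<'E'
import numpy as np,cv2
def frame(yaw):
    c,s=np.cos(yaw),np.sin(yaw);a=np.radians(30)
    x=np.array([c*np.cos(a),s*np.cos(a),-np.sin(a)]);z=np.array([c*.5,s*.5,np.cos(a)]);return np.stack([x,np.cross(z,x),z],1)
def ray(c,u,v):
    K,R,t=c["mtx"],c["R"],c["t"];d=R.T@np.linalg.inv(K)@np.array([u,v,1.]);return -R.T@t,d
def tri(c1,p1,c2,p2):
    A=[];b=[]
    for c,p in((c1,p1),(c2,p2)):
        o,d=ray(c,*p);d=d/np.linalg.norm(d);P=np.eye(3)-np.outer(d,d);A.append(P);b.append(P@o)
    return np.linalg.lstsq(np.vstack(A),np.hstack(b),rcond=None)[0]
def cloud(c):
    v,u=np.mgrid[:480,:640];z=c["range_z"];K=c["mtx"]
    p=np.stack([(u-K[0,2])/K[0,0]*z,(v-K[1,2])/K[1,1]*z,z],-1);return (p-c["t"])@c["R"]
def proj(c,X):
    p=c["R"]@X+c["t"];p=c["mtx"]@p;return p[:2]/p[2]
E
python3 - <<'E'
from h import *
S=np.load("side0.npz");C=np.load("scene0.npz")
P=cloud(S);print("hub pix pts",P[230,302],P[237,302], "valve",P[197,250],P[200,256])
PC=cloud(C);print("scene hub",PC[200,300],"valve",PC[150,313])
print("tri hub",tri(S,(303,230),C,(299,201)),"tri valve",tri(S,(256,201),C,(313,154)))
# tyre mask
img=S["img"].max(2);m=(img<45)&(S["range_z"]>0);m[:, :190]=0;m[:, 380:]=0;m[:130]=0;m[320:]=0
n,l,st,_=cv2.connectedComponentsWithStats(m.astype(np.uint8));k=1+st[1:,4].argmax();print(st[k])
q=P[l==k]; cen=q.mean(0)
# fit yaw: project on x axis; front surface
import scipy.optimize as so
tr=[]
for yaw in np.arange(1.4,2.1,.02):
    x=frame(yaw)[:,0];d=q@x;tr.append((np.percentile(d,95)-np.percentile(d,5),yaw))
print(min(tr),np.linalg.svd(q-cen,full_matrices=0)[2][2],cen)
# bystanders
for n,p in dict(bottlecap=(431,275),bottle=(425,310),wr1=(280,372),wr2=(345,413),wrm=(310,391)).items():print(n,P[p[1],p[0]])
for n,p in dict(p1=(383,197),p2=(472,291),pm=(435,250)).items():print(n,PC[p[1],p[0]])
E
```

```text
hub pix pts [0.54506492 0.16754196 0.1732905 ] [0.54394821 0.16297595 0.16296273] valve [0.47189989 0.20619745 0.22119632] [0.48103587 0.20948342 0.21211401]
scene hub [0.55106348 0.17073837 0.17571536] valve [0.47878848 0.21029943 0.21774614]
tri hub [0.5473799  0.16990907 0.17078047] tri valve [0.48076942 0.20965797 0.21045691]
[ 208  143  159  170 7349]
(np.float64(0.009779279380453018), np.float64(1.9000000000000004)) [-0.27625045  0.82011296 -0.50109921] [0.51495891 0.18336111 0.17061833]
bottlecap [0.73334825 0.07662361 0.11907657]
bottle [0.72546207 0.06058362 0.05790877]
wr1 [0.47919222 0.03421265 0.00552533]
wr2 [ 0.55817729 -0.05826636  0.00439587]
wrm [ 0.5168912  -0.01061559  0.00558774]
p1 [0.42690842 0.36649902 0.03082378]
p2 [0.6983299  0.44117381 0.03416644]
pm [0.59147421 0.41405794 0.0339315 ]
```

```bash
python3 - <<'E'
import cv2
i=cv2.imread("pics/side0.png")[130:330,190:390];cv2.imwrite("pics/side0z.png",cv2.resize(i,None,fx=3,fy=3,interpolation=cv2.INTER_CUBIC))
E
```

```text
(no output)
```

View pics/side0z.png

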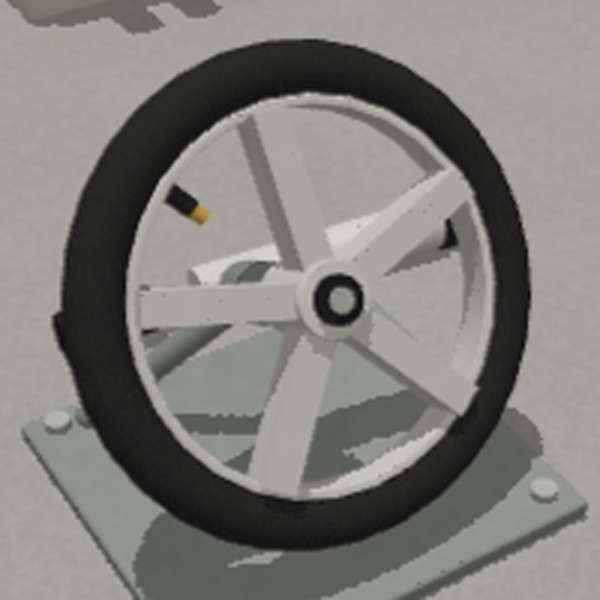

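```bash
cat >> h.py <<'E'
YAW=1.896;F=frame(YAW)
CEN=np.array([.5375,.1995,.155])
def theta(X):  # clockwise from bottom seen from front, rad
    l=F.T@(X-CEN); return l,np.degrees(np.arctan2(l[1],-l[2]))
def wheelpt(y,z,x): return CEN+F@np.array([x,y,z])
E
python3 - <<'E'
from h import *
S=np.load("side0.npz");C=np.load("scene0.npz")
print(F)
for v in (tri(S,(256,201),C,(313,154)),):print(theta(v), np.hypot(*theta(v)[0][1:]))
im=S["img"].copy()
for a in np.arange(0,360,5):
    for r in(104,140):
        p=proj(S,wheelpt(r/1e3*np.sin(np.radians(a)),-r/1e3*np.cos(np.radians(a)),-.017));cv2.circle(im,tuple(int(round(x)) for x in p),1,(0,0,255),-1)
def edge(a,r,x): return proj(S,wheelpt(r*np.sin(a),-r*np.cos(a),x))
th=np.radians(theta(tri(S,(256,201),C,(313,154)))[1])
for k in range(5):
    for r in(.03,.1):
        p=edge(th+np.radians(36+72*k),r,-.022);cv2.circle(im,tuple(int(round(x)) for x in p),1,(255,0,0),-1)
cv2.imwrite("pics/chk0.png",cv2.resize(im[130:330,190:390],None,fx=3,fy=3))
E
```

```text
[[-0.27669667 -0.94758567 -0.1597509 ]
 [ 0.82063326 -0.31950179  0.47379284]
 [-0.5         0.          0.8660254 ]]
(array([-0.00369533,  0.0505116 ,  0.06190263]), np.float64(140.7860819121587)) 0.07989591569494835
```

View pics/chk0.png

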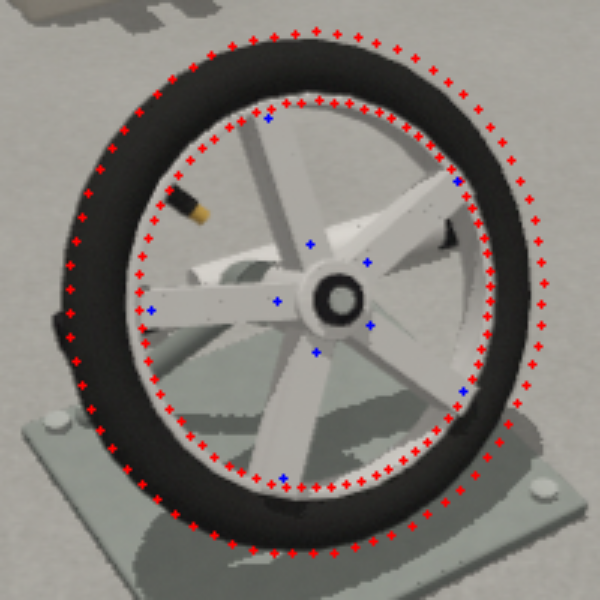

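```bash
python3 - <<'E'
from h import *
S=np.load("side0.npz");C=np.load("scene0.npz")
out=[]
for c,(x0,x1,y0,y1) in((S,(205,380,135,318)),(C,(250,385,110,290))):
    m=((c["img"].max(2)<48)).astype(np.uint8);k=np.zeros_like(m);k[y0:y1,x0:x1]=1;m*=k
    n,l,st,_=cv2.connectedComponentsWithStats(m);j=1+st[1:,4].argmax()
    b=cv2.morphologyEx((l==j).astype(np.uint8),cv2.MORPH_OPEN,np.ones((5,5)))
    ct=max(cv2.findContours(b,cv2.RETR_EXTERNAL,cv2.CHAIN_APPROX_NONE)[0],key=cv2.contourArea)
    e=cv2.fitEllipse(cv2.convexHull(ct));print(e);out.append(e[0])
    # predicted projected ellipse centre bias for circle r=.14 in mid-plane
    pr=np.array([proj(c,wheelpt(.133*np.sin(a),.133*np.cos(a),0)) for a in np.linspace(0,6.28,80)],np.float32)
    e2=cv2.fitEllipse(pr);print(e2,proj(c,CEN));out[-1]=np.array(e[0])-np.array(e2[0])+proj(c,CEN)
print(tri(S,out[0],C,out[1]))
E
```

```text
((288.10760498046875, 228.11119079589844), (155.7490997314453, 169.9441375732422), 5.995883941650391)
((287.9237060546875, 227.12196350097656), (147.86073303222656, 162.45985412597656), 5.578084945678711) [293.54388635 228.00475755]
((319.20111083984375, 201.11875915527344), (121.71286010742188, 163.5772247314453), 5.23029899597168)
((319.9125671386719, 200.791748046875), (106.2356185913086, 156.9420623779297), 4.186796188354492) [315.0135559  201.03661349]
[0.53738995 0.19817412 0.15417461]
```

```bash
cat >> h.py <<'E'
def tcp(right,xc,zf=.048):
    return wheelpt(-right/1e3,zf-.0073,xc/1e3)+np.array([0,0,.022])
E
python3 - <<'E'
from h import *
for r,x in((28,-90),(28,-22),(-19,-22),(55,-90),(55,-22),(20.5,-22),(20.5,-90)):
    p=tcp(r,x);print(r,x,p.round(4),((p-[.15,-.554,.252])/.5).round(3))
print("per mm right units",(-F[:,1]/500).round(5),"per mm x",(F[:,0]/500).round(5))
E
```

```text
28 -90 [0.5824 0.1539 0.2572] [0.865 1.416 0.01 ]
28 -22 [0.5636 0.2097 0.2232] [ 0.827  1.527 -0.058]
-19 -22 [0.5191 0.1947 0.2232] [ 0.738  1.497 -0.058]
55 -90 [0.608  0.1625 0.2572] [0.916 1.433 0.01 ]
55 -22 [0.5892 0.2183 0.2232] [ 0.878  1.545 -0.058]
20.5 -22 [0.5565 0.2073 0.2232] [ 0.813  1.523 -0.058]
20.5 -90 [0.5753 0.1515 0.2572] [0.851 1.411 0.01 ]
per mm right units [ 0.0019   0.00064 -0.     ] per mm x [-0.00055  0.00164 -0.001  ]
```

```bash
python3 -m creep '[[0.2,0.35,0.08,0.077],[0.3,0.5,0.08,0.077],[0.3,0.5,0.08,0.077],[0.4,0.65,0.08,0.077],[0.4,0.65,0.08,0.077]]' 0 20; python3 -m creep '[[0.5,0.9,0,0],[0.5,0.9,0,0],[0.5,0.9,0,0],[0.5,0.9,0,0],[0.5,0.9,0,0]]'
```

```text
t: 0.52
ee_pos: [0.258, -0.3764, 0.2785]
tcp_rot: [0.987, 0.161, 0.0, -0.0]
contact_force: [1.0, 1.6, 0.1]
opening: 0.0253
t: 0.93
ee_pos: [0.3591, -0.1942, 0.2786]
tcp_rot: [0.987, 0.162, 0.0, 0.0]
contact_force: [1.3, 0.0, 0.1]
opening: 0.0005
```

```bash
python3 -m creep '[[0.42,0.6,0,0],[0.42,0.6,0,0],[0.42,0.6,0,0],[0.42,0.6,0,0],[0.42,0.6,0,0]]'; python3 -m creep '[[0.22,0.28,0,0],[0.22,0.28,0,0],[0.22,0.28,0,0],[0.22,0.28,0,0],[0.22,0.28,0,0]]';python3 -m creep '[[0,0,0,0],[0,0,0,0],[0,0,0,0]]'; python3 - <<'E'
from workcell import monitor,cams
import cv2
print(monitor.get_state()["ee_pos"])
c=cams.capture("side");cv2.imwrite("pics/s1.png",c["img"])
E
```

```text
t: 1.35
ee_pos: [0.4788, -0.0233, 0.2785]
tcp_rot: [0.987, 0.162, -0.0, 0.0]
contact_force: [1.4, -0.6, -0.0]
opening: 0.0002
t: 1.77
ee_pos: [0.5898, 0.1189, 0.2774]
tcp_rot: [0.986, 0.164, -0.0, -0.001]
contact_force: [-0.3, -0.8, 1.0]
opening: -0.0001
t: 2.02
ee_pos: [0.5876, 0.1136, 0.2785]
tcp_rot: [0.987, 0.162, -0.001, 0.0]
contact_force: [0.4, -0.2, 0.2]
opening: 0.0001
[0.58760795 0.11362952 0.2784763 ]
```

View pics/s1.png

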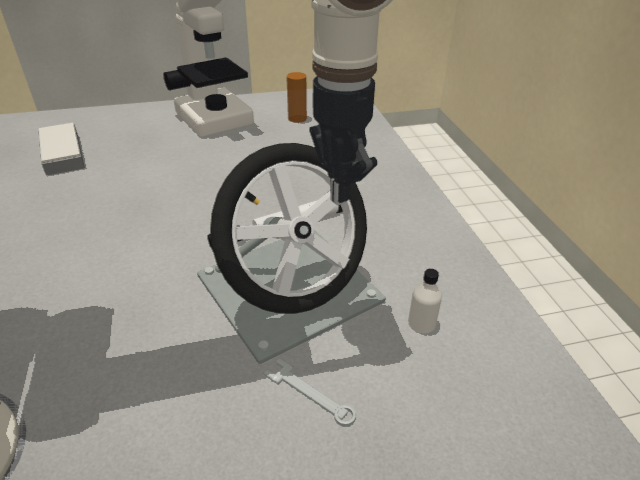

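The hand is in front of the wheel, fingertips at about (342,198), clear of it. I'll check that tip length against the calibration.

```bash
python3 - <<'E'
from h import *
S=dict(np.load("side0.npz"))
e=np.array([.5876,.1136,.2785])
for d in(.022,.035):print(d,proj(S,e-[0,0,d]))
i=cv2.imread("pics/s1.png")[140:220,300:400];cv2.imwrite("pics/s1z.png",cv2.resize(i,None,fx=6,fy=6,interpolation=2))
p=tcp(28,-90);print((p-e)/.5);print((tcp(28,-22)-p)/.5)
E
```

```text
0.022 [338.80534423 201.50886361]
0.035 [338.51007072 209.08332896]
[-0.01033353  0.08054485 -0.04250553]
[-0.03763075  0.11160612 -0.068     ]
```

View pics/s1z.png

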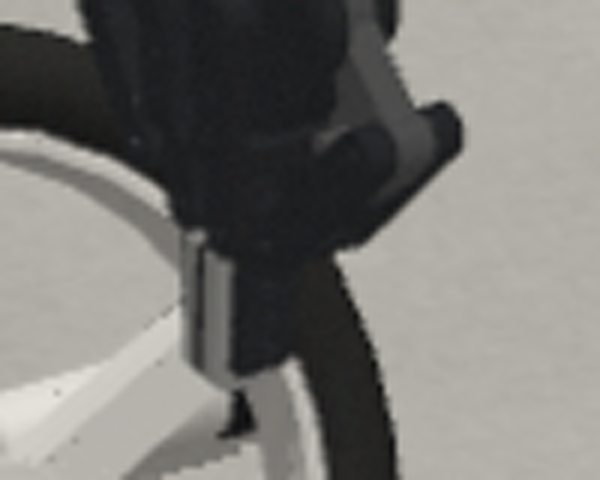

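```bash
python3 - <<'E'
from workcell import monitor,cams
import cv2,numpy as np
print(np.round(monitor.get_state()["joints"],2))
c=cams.capture("wrist");print(c["T_tool_cam"].round(3));cv2.imwrite("pics/w1.png",c["img"])
E
```

```text
[-0.01  0.2   1.5  -0.    1.44  1.24]
[[-0.    -0.949 -0.316  0.081]
 [ 1.    -0.     0.     0.001]
 [-0.    -0.316  0.949 -0.119]
 [ 0.     0.     0.     1.   ]]
```

View pics/w1.png

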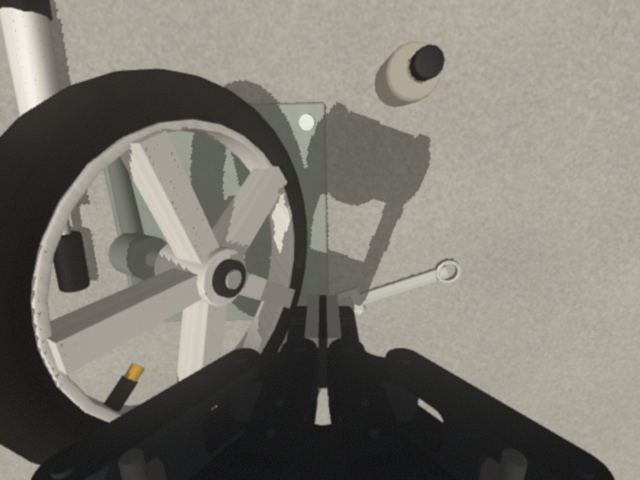

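```bash
python3 -m creep '[[0,0,0,1],[0,0,0,1],[0,0,0,1],[0,0,0,1],[0,0,0,1]]'; python3 -m creep '[[0,0,0,1],[0,0,0,1],[0,0,0,1],[0,0,0,1],[0,0,0,1]]';python3 -m creep '[[0,0,0,0.407],[0,0,0,0.407],[0,0,0,0.407],[0,0,0,0.407]]'
cat >> h.py <<'E'
def tcp(right,xc=-20.5,zf=.050):
    return wheelpt(-right/1e3,zf-.0055,xc/1e3)+np.array([0,0,.022])
def loc(e):
    l=F.T@(np.asarray(e)-[0,0,.022]-CEN)*1e3; return dict(right=-l[1],xc=l[0],zf=l[2]+5.5)
E
python3 - <<'E'
from h import *
from workcell import monitor
s=monitor.get_state();e=np.array(s["ee_pos"]);print(e,s["tcp_rot"],np.round(s["joints"],2))
from scipy.spatial.transform import Rotation as R
a=R.from_quat(s["tcp_rot"]).as_matrix();print(np.degrees(np.arctan2(a[1,1],a[0,1])),"tool y; wheel y line",np.degrees(np.arctan2(F[1,1],F[0,1])))
print(loc(e));p=tcp(30,-60);print((p-e)/.5);print((tcp(30)-p)/.5)
E
```

```text
t: 2.53
ee_pos: [0.5878, 0.1133, 0.2792]
tcp_rot: [0.888, 0.459, 0.0, 0.0]
contact_force: [-1.0, -0.4, -0.3]
opening: 0.0003
t: 2.95
ee_pos: [0.5878, 0.1133, 0.2792]
tcp_rot: [0.704, 0.71, 0.0, 0.0]
contact_force: [-0.0, -0.0, -0.9]
opening: 0.0
t: 3.28
ee_pos: [0.5879, 0.1134, 0.2792]
tcp_rot: [0.584, 0.812, 0.0, 0.0]
contact_force: [-1.2, -0.1, 0.6]
opening: -0.0003
[0.58787228 0.11341697 0.27915769] [5.83692701e-01 8.11974627e-01 5.18582889e-05 1.82739992e-04] [-0.01  0.2   1.5  -0.    1.44 -0.34]
18.578622707919347 tool y; wheel y line -161.36720204319593
{'right': np.float64(20.22836974717807), 'xc': np.float64(-135.65928440446953), 'zf': np.float64(45.13861552891796)}
[-0.02490365  0.13502774 -0.06723912]
[-0.02185904  0.06483003 -0.0395    ]
```

```bash
python3 -m creep '[[-0.012,0.065,-0.034,0],[-0.025,0.135,-0.067,0],[-0.025,0.135,-0.067,0],[-0.025,0.135,-0.067,0]]'; python3 -m creep '[[-0.007,0.022,-0.013,0],[-0.015,0.043,-0.026,0],[-0.022,0.065,-0.040,0],[-0.022,0.065,-0.040,0],[-0.022,0.065,-0.040,0]]'; python3 - <<'E'
from h import *
from workcell import monitor,cams
e=monitor.get_state()["ee_pos"];print(loc(e))
c=cams.capture("side");cv2.imwrite("pics/s2.png",cv2.resize(c["img"][80:330,180:420],None,fx=2.4,fy=2.4))
c=cams.capture("scene");cv2.imwrite("pics/c2.png",cv2.resize(c["img"][60:310,220:460],None,fx=2.4,fy=2.4))
E
```

```text
t: 3.62
ee_pos: [0.5744, 0.1825, 0.2441]
tcp_rot: [0.584, 0.812, -0.001, -0.001]
contact_force: [1.0, -0.4, 0.6]
opening: -0.0
t: 4.03
ee_pos: [0.5642, 0.2148, 0.2246]
tcp_rot: [0.583, 0.812, -0.001, -0.0]
contact_force: [0.3, 0.2, 1.0]
opening: 0.0003
{'right': np.float64(30.158774545824286), 'xc': np.float64(-18.60331833126141), 'zf': np.float64(49.75457147838219)}
```

View pics/s2.png

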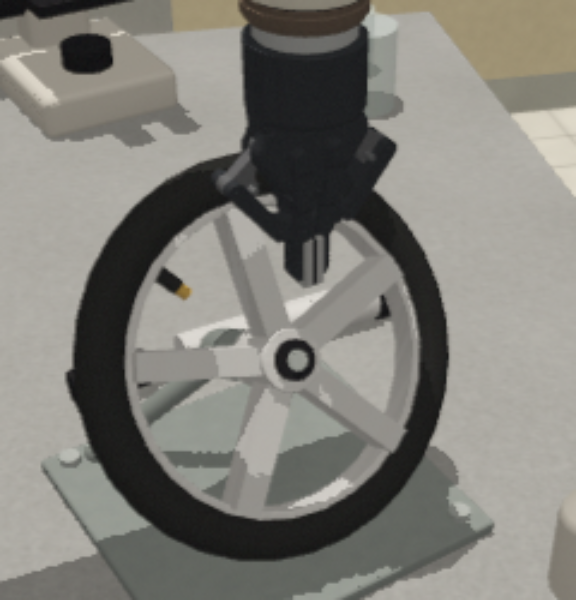

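View pics/c2.png

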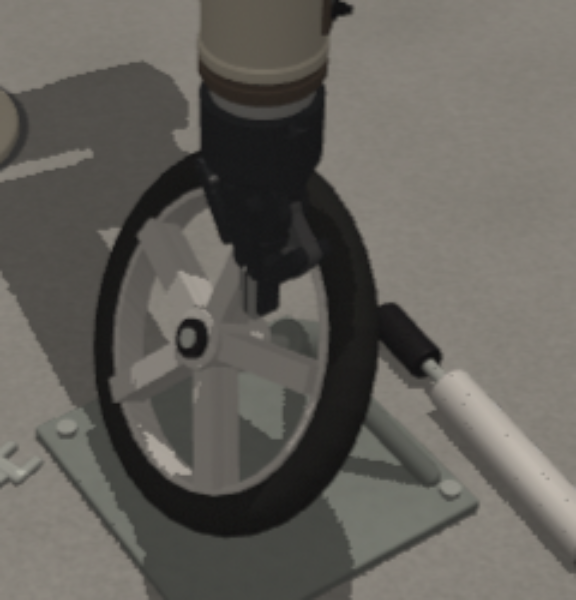

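```bash
python3 -m creep '[[-0.004,-0.0013,0,0],[-0.008,-0.0026,0,0],[-0.012,-0.0038,0,0],[-0.016,-0.0051,0,0],[-0.019,-0.0064,0,0]]'; python3 -m creep '[[-0.004,-0.0013,0,0],[-0.008,-0.0026,0,0],[-0.012,-0.0038,0,0],[-0.016,-0.0051,0,0],[-0.019,-0.0064,0,0]]';  python3 -m creep '[[-0.004,-0.0013,0,0],[-0.008,-0.0026,0,0],[-0.012,-0.0038,0,0],[-0.016,-0.0051,0,0],[-0.019,-0.0064,0,0]]'; python3 - <<'E'
from h import *
from workcell import monitor,cams
e=monitor.get_state()["ee_pos"];print(loc(e))
c=cams.capture("side");cv2.imwrite("pics/s3.png",cv2.resize(c["img"][80:330,180:420],None,fx=2.4,fy=2.4))
E
```

```text
t: 4.55
ee_pos: [0.555, 0.2111, 0.2254]
tcp_rot: [0.584, 0.812, 0.0, 0.0]
contact_force: [0.2, -0.4, 1.0]
opening: 0.0001
t: 4.97
ee_pos: [0.5459, 0.2081, 0.2258]
tcp_rot: [0.584, 0.812, 0.0, 0.0]
contact_force: [3.7, 2.0, 1.1]
opening: 0.0004
t: 5.38
ee_pos: [0.536, 0.2046, 0.2252]
tcp_rot: [0.584, 0.812, -0.0, 0.0]
contact_force: [3.9, -0.1, 0.2]
opening: 0.0001
{'right': np.float64(0.20130563055871553), 'xc': np.float64(-19.47858102421418), 'zf': np.float64(49.85304688934211)}
```

View pics/s3.png

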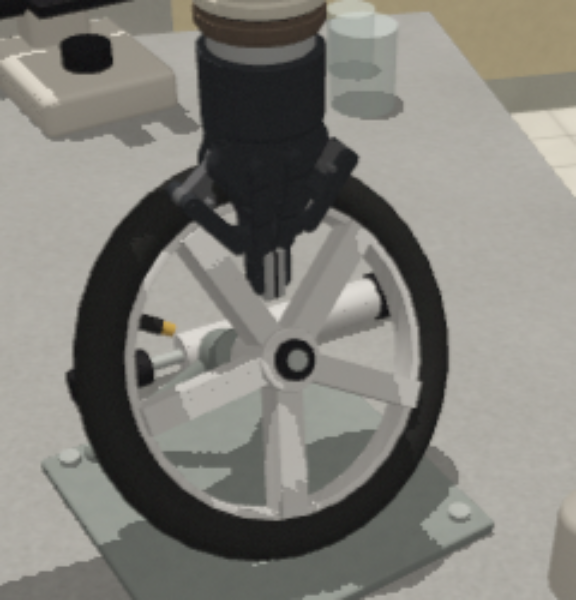

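The wheel turns anticlockwise under about 4 N; the valve is now at (165,327) in the crop. I'll continue the stroke.

```bash
python3 -m creep '[[-0.004,-0.0013,0,0],[-0.008,-0.0026,0,0],[-0.012,-0.0038,0,0],[-0.016,-0.0051,0,0],[-0.019,-0.0064,0,0]]'; python3 -m creep '[[-0.004,-0.0013,0,0],[-0.008,-0.0026,0,0],[-0.012,-0.0038,0,0],[-0.016,-0.0051,0,0],[-0.019,-0.0064,0,0]]';  python3 -m creep '[[-0.004,-0.0013,0,0],[-0.008,-0.0026,0,0],[-0.012,-0.0038,0,0],[-0.012,-0.0038,0,0],[-0.012,-0.0038,0,0]]'; python3 - <<'E'
from h import *
from workcell import monitor,cams
e=monitor.get_state()["ee_pos"];print(loc(e))
c=cams.capture("side");cv2.imwrite("pics/s4.png",cv2.resize(c["img"][80:330,180:420],None,fx=2.4,fy=2.4))
E
```

```text
t: 5.85
ee_pos: [0.5264, 0.2017, 0.2253]
tcp_rot: [0.584, 0.812, -0.0, -0.0]
contact_force: [4.3, 0.3, 0.1]
opening: 0.0
t: 6.27
ee_pos: [0.5171, 0.1984, 0.2255]
tcp_rot: [0.584, 0.812, 0.0, 0.0]
contact_force: [3.8, 0.3, 0.3]
opening: -0.0
t: 6.68
ee_pos: [0.5106, 0.1964, 0.2251]
tcp_rot: [0.584, 0.812, -0.001, -0.001]
contact_force: [1.4, 0.5, 1.2]
opening: 0.0002
{'right': np.float64(-26.509997662439446), 'xc': np.float64(-19.102065060681653), 'zf': np.float64(49.98947209197458)}
```

View pics/s4.png

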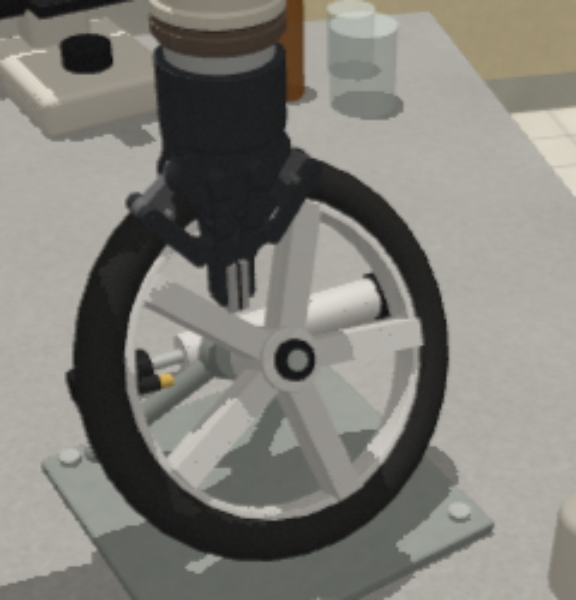

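The valve is now at about 8:30 (crop (167,380)). Next: measure its angle by casting the ray onto the wheel's mid-plane, then plan the next insertion.

```bash
cat >> h.py <<'E'
def onplane(c,u,v,x=0.):
    o,d=ray(c,u,v);n=F[:,0];s=(n@(CEN-o)+x)/(n@d);return o+s*d
def brass(c,box):
    x0,x1,y0,y1=box;h=cv2.cvtColor(c["img"],cv2.COLOR_BGR2HSV);m=((h[...,0]>12)&(h[...,0]<32)&(h[...,1]>110)&(h[...,2]>70)).astype(np.uint8)
    k=np.zeros_like(m);k[y0:y1,x0:x1]=1;m*=k
    n,l,st,ce=cv2.connectedComponentsWithStats(m)
    if n<2:return None
    j=1+st[1:,4].argmax();return ce[j],st[j]
def report(c,box):
    b=brass(c,box)
    if b is None: print("no brass");return
    l,t=theta(onplane(c,*b[0]));print("brass",b[0].round(1),b[1][4],"r",np.hypot(l[1],l[2]).round(4),"theta",t.round(1))
SB=(215,365,140,315);CB=(250,385,110,290)
E
python3 - <<'E'
from h import *
from workcell import monitor,cams
S=np.load("side0.npz");C=np.load("scene0.npz");report(S,SB);report(C,CB)
report(cams.capture("side"),SB);report(cams.capture("scene"),CB)
e=monitor.get_state()["ee_pos"];print(loc(e))
# out: back 30mm along -x
print("out 45mm",-45*F[:,0]/500);print("to right 50",(tcp(50,-64)-(e-.045*F[:,0]))/.5)
E
```

```text
brass [256.  200.8] 25 r 0.0787 theta 141.5
brass [312.5 153.7] 22 r 0.0819 theta 137.2
brass [248.9 238. ] 26 r 0.0786 theta 96.9
brass [290.9 169.7] 27 r 0.0871 theta 94.9
{'right': np.float64(-26.32585820134932), 'xc': np.float64(-19.093141672325384), 'zf': np.float64(49.96242366007904)}
out 45mm [ 0.0249027  -0.07385699  0.045     ]
to right 50 [ 1.44587030e-01  4.89609738e-02 -2.80575424e-05]
```

```bash
python3 -m creep '[[-0.004,-0.0013,0,0],[-0.008,-0.0026,0,0],[-0.012,-0.0038,0,0],[-0.016,-0.0051,0,0],[-0.019,-0.0064,0,0]]'; python3 -m creep '[[-0.004,-0.0013,0,0],[-0.008,-0.0026,0,0],[-0.008,-0.0026,0,0],[0.005,0.0013,0,0],[0.005,0.0013,0,0]]';  python3 -m creep '[[0.008,-0.025,0.015,0],[0.017,-0.049,0.03,0],[0.025,-0.074,0.045,0],[0.025,-0.074,0.045,0],[0.025,-0.074,0.045,0]]'; python3 - <<'E'
from h import *
from workcell import monitor,cams
e=np.array(monitor.get_state()["ee_pos"]);print(loc(e))
report(cams.capture("side"),SB);report(cams.capture("scene"),CB)
print("to right 54",(tcp(54,-64)-e)/.5, "in",(tcp(54,-20)-tcp(54,-64))/.5)
E
```

```text
t: 7.25
ee_pos: [0.5016, 0.1932, 0.2254]
tcp_rot: [0.584, 0.812, 0.0, 0.0]
contact_force: [3.5, 0.4, 0.2]
opening: -0.0003
t: 7.67
ee_pos: [0.5039, 0.1941, 0.2245]
tcp_rot: [0.584, 0.812, -0.001, -0.001]
contact_force: [1.1, -0.6, 0.6]
opening: -0.0001
t: 8.08
ee_pos: [0.5175, 0.1559, 0.2488]
tcp_rot: [0.585, 0.811, 0.001, 0.001]
contact_force: [0.6, 0.4, -0.1]
opening: -0.0001
{'right': np.float64(-32.839341712683044), 'xc': np.float64(-66.17568959361842), 'zf': np.float64(50.23539413962989)}
brass [250.6 245.5] 28 r 0.079 theta 87.9
brass [287.8 175.6] 25 r 0.0874 theta 86.4
to right 54 [ 0.16344663  0.05883848 -0.0025834 ] in [-0.02434931  0.07221573 -0.044     ]
```

```bash
python3 -m creep '[[0.05,0.018,0,0],[0.1,0.036,0,0],[0.16,0.058,0,0],[0.16,0.058,0,0],[0.16,0.058,0,0]]'; python3 -m creep '[[-0.008,0.024,-0.015,0],[-0.016,0.048,-0.03,0],[-0.024,0.072,-0.044,0],[-0.024,0.072,-0.044,0],[-0.024,0.072,-0.044,0]]'; python3 - <<'E'
from h import *
from workcell import monitor,cams
e=np.array(monitor.get_state()["ee_pos"]);print(loc(e))
c=cams.capture("side");report(c,SB)
cv2.imwrite("pics/s5.png",cv2.resize(c["img"][80:330,180:420],None,fx=2.4,fy=2.4))
E
```

```text
t: 8.6
ee_pos: [0.5968, 0.1867, 0.2461]
tcp_rot: [0.583, 0.812, -0.001, -0.001]
contact_force: [-0.4, 0.2, -0.4]
opening: -0.0003
t: 9.02
ee_pos: [0.5833, 0.2231, 0.2251]
tcp_rot: [0.583, 0.813, -0.001, -0.001]
contact_force: [0.2, -1.2, 0.4]
opening: -0.0002
{'right': np.float64(50.937743813938916), 'xc': np.float64(-17.361282829785825), 'zf': np.float64(50.9789321960011)}
brass [250.6 245.5] 28 r 0.079 theta 87.9
```

View pics/s5.png

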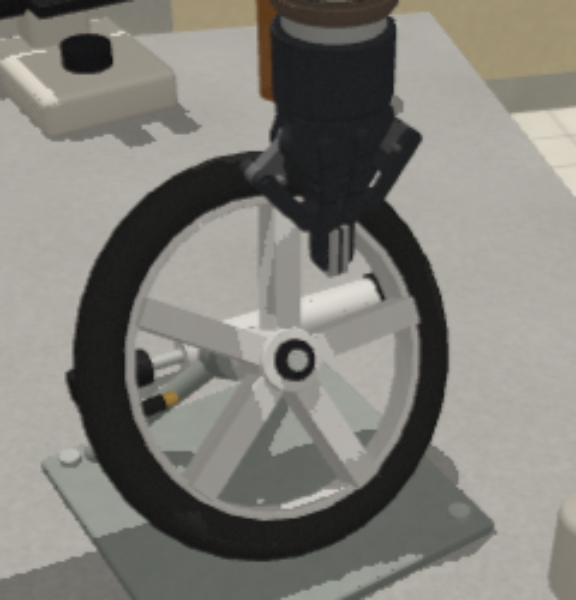

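The fingers are in the window right of the next spoke (crop (335,265)). Second stroke.

```bash
python3 -m creep '[[-0.003,-0.003,0.001,0],[-0.007,-0.0046,0.002,0],[-0.011,-0.006,0.002,0],[-0.015,-0.0074,0.002,0],[-0.018,-0.0087,0.002,0]]'; for i in 1; do python3 -m creep '[[-0.004,-0.0013,0,0],[-0.008,-0.0026,0,0],[-0.012,-0.0038,0,0],[-0.016,-0.0051,0,0],[-0.019,-0.0064,0,0]]'; done;  python3 -m creep '[[-0.004,-0.0013,0,0],[-0.008,-0.0026,0,0],[-0.012,-0.0038,0,0],[-0.016,-0.0051,0,0],[-0.019,-0.0064,0,0]]';  python3 -m creep '[[-0.004,-0.0013,0,0],[-0.008,-0.0026,0,0],[-0.012,-0.0038,0,0],[-0.016,-0.0051,0,0],[-0.019,-0.0064,0,0]]'; python3 - <<'E'
from h import *
from workcell import monitor,cams
e=np.array(monitor.get_state()["ee_pos"]);print(loc(e))
c=cams.capture("side");report(c,SB)
E
```

```text
t: 9.48
ee_pos: [0.5757, 0.2173, 0.227]
tcp_rot: [0.584, 0.812, 0.0, 0.0]
contact_force: [1.5, 0.4, -0.2]
opening: -0.0001
t: 9.9
ee_pos: [0.5667, 0.2144, 0.2277]
tcp_rot: [0.584, 0.812, 0.001, 0.001]
contact_force: [3.1, 0.5, 3.6]
opening: -0.0
t: 10.32
ee_pos: [0.5563, 0.2113, 0.2266]
tcp_rot: [0.584, 0.812, -0.0, -0.0]
contact_force: [3.1, 1.7, 2.4]
opening: 0.0001
t: 10.73
ee_pos: [0.5469, 0.2081, 0.2268]
tcp_rot: [0.584, 0.812, -0.0, -0.0]
contact_force: [3.3, 1.9, 3.0]
opening: -0.0
{'right': np.float64(11.645076545749847), 'xc': np.float64(-20.408459585039612), 'zf': np.float64(51.2444436963759)}
brass [261.8 265.1] 27 r 0.0807 theta 61.1
```

```bash
python3 -m creep '[[-0.004,-0.0013,0,0],[-0.008,-0.0026,0,0],[-0.012,-0.0038,0,0],[-0.016,-0.0051,0,0],[-0.019,-0.0064,0,0]]'; python3 -m creep '[[-0.004,-0.0013,0,0],[-0.008,-0.0026,0,0],[-0.012,-0.0038,0,0],[-0.016,-0.0051,0,0],[-0.019,-0.0064,0,0]]';  python3 -m creep '[[-0.004,-0.0013,0,0],[-0.008,-0.0026,0,0],[-0.012,-0.0038,0,0],[-0.016,-0.0051,0,0],[-0.019,-0.0064,0,0]]';  python3 -m creep '[[-0.004,-0.0013,0,0],[-0.008,-0.0026,0,0],[-0.012,-0.0038,0,0],[-0.016,-0.0051,0,0],[-0.019,-0.0064,0,0]]'; python3 - <<'E'
from h import *
from workcell import monitor,cams
e=np.array(monitor.get_state()["ee_pos"]);print(loc(e))
c=cams.capture("side");report(c,SB)
E
```

```text
t: 11.2
ee_pos: [0.5373, 0.2044, 0.2262]
tcp_rot: [0.584, 0.812, -0.001, -0.0]
contact_force: [4.3, 0.2, -0.3]
opening: 0.0
t: 11.62
ee_pos: [0.5279, 0.2016, 0.2268]
tcp_rot: [0.584, 0.812, -0.0, -0.0]
contact_force: [3.7, 0.5, -0.1]
opening: 0.0
t: 12.03
ee_pos: [0.5186, 0.1984, 0.227]
tcp_rot: [0.584, 0.812, 0.0, 0.0]
contact_force: [5.7, 0.5, -0.1]
opening: 0.0001
t: 12.45
ee_pos: [0.5087, 0.1953, 0.2267]
tcp_rot: [0.584, 0.812, -0.0, -0.0]
contact_force: [3.4, 1.7, 0.4]
opening: -0.0002
{'right': np.float64(-28.597193152153103), 'xc': np.float64(-20.34444377645647), 'zf': np.float64(51.14160915792766)}
brass [287.3 277.5] 31 r 0.0821 theta 25.3
```

```bash
python3 -m creep '[[-0.004,-0.0013,0,0],[-0.008,-0.0026,0,0],[-0.012,-0.0038,0,0],[-0.016,-0.0051,0,0],[-0.016,-0.0051,0,0]]'; python3 -m creep '[[0,0,0,0],[0.006,0.002,0,0],[0.014,-0.022,0.015,0],[0.023,-0.047,0.03,0],[0.031,-0.072,0.045,0]]';python3 -m creep '[[0,0,0,0],[0,0,0,0]]'; python3 - <<'E'
from h import *
from workcell import monitor,cams
e=np.array(monitor.get_state()["ee_pos"]);print(loc(e))
report(cams.capture("side"),SB);report(cams.capture("scene"),CB)
print("to right 54",(tcp(54,-64)-e)/.5)
E
```

```text
t: 12.92
ee_pos: [0.5007, 0.1924, 0.2267]
tcp_rot: [0.584, 0.812, -0.001, -0.0]
contact_force: [2.7, -0.1, 1.7]
opening: -0.0002
t: 13.33
ee_pos: [0.5169, 0.1553, 0.2498]
tcp_rot: [0.584, 0.812, -0.0, -0.0]
contact_force: [0.7, -0.3, -0.3]
opening: -0.0002
t: 13.5
ee_pos: [0.5175, 0.1556, 0.2502]
tcp_rot: [0.585, 0.811, 0.001, 0.0]
contact_force: [-0.1, 0.4, 0.4]
opening: 0.0005
{'right': np.float64(-33.011151645379776), 'xc': np.float64(-67.08581157669941), 'zf': np.float64(51.29727849806657)}
brass [291.9 277.5] 28 r 0.0818 theta 19.5
brass [286.8 227.1] 31 r 0.0858 theta 22.1
to right 54 [ 0.16360786  0.05943579 -0.00533276]
```

```bash
python3 -m creep '[[0.05,0.018,0,0],[0.1,0.036,-0.003,0],[0.169,0.0615,-0.005,0],[0.169,0.0615,-0.005,0],[0.169,0.0615,-0.005,0]]'; python3 -m creep '[[-0.008,0.024,-0.015,0],[-0.016,0.048,-0.03,0],[-0.024,0.071,-0.043,0],[-0.024,0.071,-0.043,0],[-0.024,0.071,-0.043,0]]'; python3 - <<'E'
from h import *
from workcell import monitor,cams
e=np.array(monitor.get_state()["ee_pos"]);print(loc(e))
c=cams.capture("side");report(c,SB)
cv2.imwrite("pics/s6.png",cv2.resize(c["img"][80:330,180:420],None,fx=2.4,fy=2.4))
E
```

```text
t: 14.02
ee_pos: [0.6013, 0.1882, 0.2444]
tcp_rot: [0.583, 0.812, -0.001, -0.002]
contact_force: [0.4, 0.2, 0.2]
opening: 0.0002
t: 14.43
ee_pos: [0.5879, 0.224, 0.2249]
tcp_rot: [0.583, 0.813, -0.0, -0.0]
contact_force: [-0.4, 0.8, 0.0]
opening: 0.0001
{'right': np.float64(55.55461057325405), 'xc': np.float64(-17.792005912982276), 'zf': np.float64(50.50159114105366)}
brass [291.9 277.5] 28 r 0.0818 theta 19.5
```

View pics/s6.png

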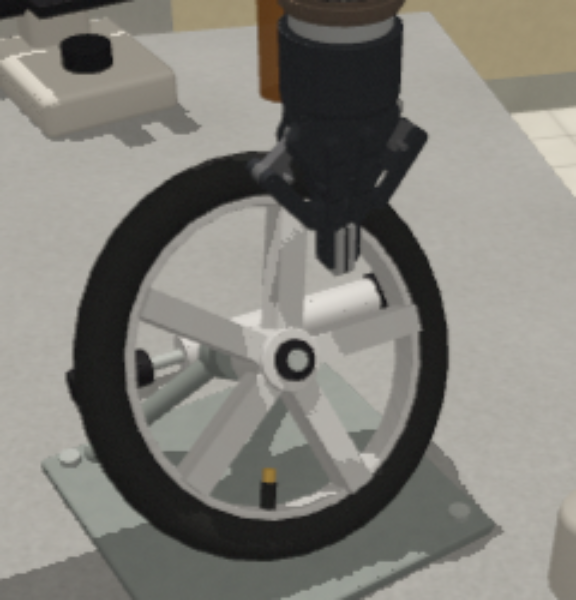

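```bash
python3 -m creep '[[-0.003,-0.003,0.001,0],[-0.007,-0.0046,0.002,0],[-0.011,-0.006,0.002,0],[-0.015,-0.0074,0.002,0],[-0.018,-0.0087,0.002,0]]'; python3 -m creep '[[-0.004,-0.0013,0,0],[-0.008,-0.0026,0,0],[-0.012,-0.0038,0,0],[-0.015,-0.005,0,0],[-0.015,-0.005,0,0]]'; python3 -m creep '[[-0.003,-0.001,0,0],[-0.006,-0.002,0,0],[-0.009,-0.003,0,0],[-0.012,-0.004,0,0],[-0.012,-0.004,0,0]]'; python3 - <<'E'
from h import *
from workcell import monitor,cams
e=np.array(monitor.get_state()["ee_pos"]);print(loc(e))
c=cams.capture("side");report(c,SB);report(cams.capture("scene"),CB)
E
```

```text
t: 14.9
ee_pos: [0.5801, 0.2183, 0.2265]
tcp_rot: [0.584, 0.812, 0.0, 0.0]
contact_force: [-0.2, -0.4, 0.1]
opening: -0.0
t: 15.32
ee_pos: [0.573, 0.216, 0.2271]
tcp_rot: [0.584, 0.812, 0.0, 0.001]
contact_force: [3.1, -0.2, 2.0]
opening: 0.0
t: 15.73
ee_pos: [0.5662, 0.214, 0.2262]
tcp_rot: [0.584, 0.812, -0.0, -0.0]
contact_force: [4.3, -0.1, 3.2]
opening: -0.0
{'right': np.float64(31.849704382692185), 'xc': np.float64(-20.690512544832767), 'zf': np.float64(50.35796427145302)}
brass [300.4 276.7] 33 r 0.0824 theta 8.6
brass [290.1 234.1] 31 r 0.0857 theta 11.6
```

```bash
python3 -m creep '[[-0.003,-0.001,0,0],[-0.006,-0.002,0,0],[-0.0095,-0.0032,0,0],[-0.0115,-0.0039,0,0],[-0.0115,-0.0039,0,0]]'; python3 - <<'E'
from h import *
from workcell import monitor,cams
e=np.array(monitor.get_state()["ee_pos"]);print(loc(e))
c=cams.capture("side");report(c,SB);d=cams.capture("scene");report(d,CB)
a=brass(c,SB)[0];b=brass(d,CB)[0];v=tri(c,a,d,b);print("tri",theta(v))
cv2.imwrite("pics/s7.png",cv2.resize(c["img"][130:330,190:390],None,fx=3,fy=3,interpolation=2))
cv2.imwrite("pics/c7.png",cv2.resize(d["img"][110:300,240:400],None,fx=3,fy=3,interpolation=2))
E
```

```text
t: 16.25
ee_pos: [0.5604, 0.2121, 0.2261]
tcp_rot: [0.584, 0.812, -0.0, -0.0]
contact_force: [2.4, -0.1, 2.0]
opening: 0.0004
{'right': np.float64(25.706437111030468), 'xc': np.float64(-20.48866298107316), 'zf': np.float64(50.32933820721876)}
brass [304.5 275.5] 32 r 0.0824 theta 3.2
brass [292.3 237.1] 31 r 0.0849 theta 6.2
tri (array([-0.00344923,  0.00587537, -0.08160282]), np.float64(4.118167885226395))
```

View pics/s7.png

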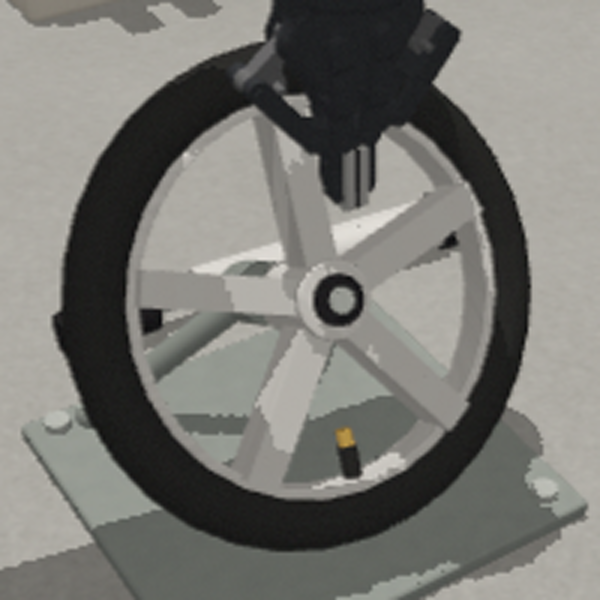

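View pics/c7.png

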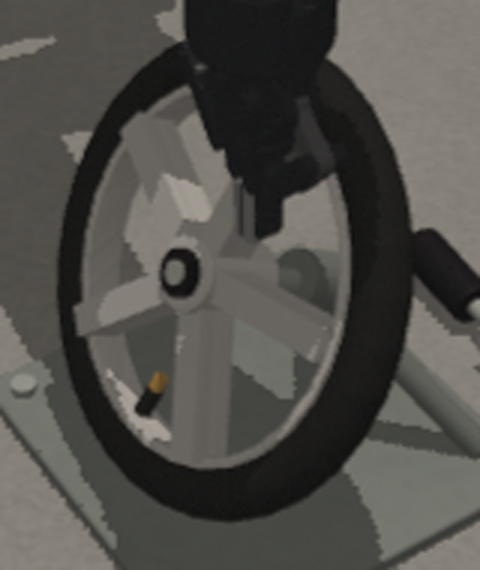

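```bash
python3 - <<'E'
from h import *
S=np.load("side0.npz");C=np.load("scene0.npz")
pts=[]
for c,(u,v) in((S,(303,230)),(C,(299,201))):
    g=c["img"].max(2);b=(g<60).astype(np.uint8);k=np.zeros_like(b);k[v-16:v+16,u-16:u+16]=1;b*=k
    n,l,st,ce=cv2.connectedComponentsWithStats(b)
    ct=cv2.findContours((l==1+st[1:,4].argmax()).astype(np.uint8),cv2.RETR_EXTERNAL,cv2.CHAIN_APPROX_NONE)[0][0]
    e=cv2.fitEllipse(ct);print(e);pts.append(e[0])
X=tri(S,pts[0],C,pts[1]);print("cap",X,F.T@(X-CEN))
for c,p in zip((S,C),pts):
    for x in(-.028,-.036):print("lateral at x",x,(F.T@(onplane(c,*p,x)-CEN)).round(4))
E
```

```text
((302.4657897949219, 229.6383819580078), (15.348366737365723, 16.10511016845703), 6.933772087097168)
((299.525146484375, 200.55247497558594), (11.709343910217285, 16.253997802734375), 3.174485445022583)
cap [0.54670614 0.17093294 0.17090718] [-0.03394398  0.00040362 -0.00122954]
lateral at x -0.028 [-0.028  -0.0021 -0.0021]
lateral at x -0.036 [-0.036   0.0014 -0.0005]
lateral at x -0.028 [-0.028   0.0062 -0.0052]
lateral at x -0.036 [-0.036  -0.0016 -0.0003]
```

```bash
python3 -m creep '[[-0.002,-0.0006,0,0],[-0.004,-0.0012,0,0],[-0.0055,-0.0018,0,0],[-0.0065,-0.0022,0,0],[-0.0065,-0.0022,0,0]]'; python3 - <<'E'
from h import *
from workcell import monitor,cams
e=np.array(monitor.get_state()["ee_pos"]);print(loc(e))
c=cams.capture("side");report(c,SB);d=cams.capture("scene");report(d,CB)
a=brass(c,SB)[0];b=brass(d,CB)[0];v=tri(c,a,d,b);print("tri",theta(v))
E
```

```text
t: 16.77
ee_pos: [0.5575, 0.2112, 0.2263]
tcp_rot: [0.584, 0.812, 0.0, -0.0]
contact_force: [3.2, 2.2, 3.1]
opening: -0.0004
{'right': np.float64(22.720198526876466), 'xc': np.float64(-20.56269681734776), 'zf': np.float64(50.56535587371757)}
brass [306.5 274.9] 34 r 0.0827 theta 0.5
brass [293.2 238.6] 29 r 0.0852 theta 3.7
tri (array([-0.00359406,  0.00205657, -0.08202391]), np.float64(1.436268397968718))
```

```bash
python3 -m creep '[[-0.001,-0.0003,0,0],[-0.002,-0.0007,0,0],[-0.002,-0.0007,0,0],[-0.002,-0.0007,0,0]]'; python3 -m creep '[[0.003,0.001,0,0],[0.008,0.003,0,0],[0.015,0.005,0,0],[0.015,0.005,0,0]]'; python3 -m creep '[[0.008,-0.025,0.015,0],[0.017,-0.049,0.03,0],[0.025,-0.074,0.045,0],[0.042,-0.123,0.085,0],[0.042,-0.123,0.105,0]]'; python3 -m creep '[[0.07,-0.1,0.1,0],[0.14,-0.2,0.16,0],[0.21,-0.3,0.2,0],[0.21,-0.3,0.2,0],[0.21,-0.3,0.2,0]]'; python3 -m creep '[[0,0,0,0],[0,0,0,0],[0,0,0,0]]';python3 - <<'E'
from h import *
from workcell import monitor,cams
e=np.array(monitor.get_state()["ee_pos"]);print(loc(e))
c=cams.capture("side");report(c,SB);d=cams.capture("scene");report(d,CB)
for n,k in(("side1",c),("scene1",d)):np.savez(n+".npz",**{q:np.asarray(w) for q,w in k.items()})
a=brass(c,SB)[0];b=brass(d,CB)[0];v=tri(c,a,d,b);print("tri",theta(v))
cv2.imwrite("pics/s8.png",c["img"])
cv2.imwrite("pics/s8z.png",cv2.resize(c["img"][130:330,190:390],None,fx=3,fy=3,interpolation=2))
cv2.imwrite("pics/c8z.png",cv2.resize(d["img"][110:300,240:400],None,fx=3,fy=3,interpolation=2))
E
```

```text
t: 17.2
ee_pos: [0.5566, 0.2108, 0.2263]
tcp_rot: [0.584, 0.812, -0.0, -0.0]
contact_force: [2.5, 1.8, 2.5]
opening: -0.0001
t: 17.53
ee_pos: [0.5642, 0.213, 0.2256]
tcp_rot: [0.584, 0.812, -0.001, -0.0]
contact_force: [-0.9, -0.3, 0.0]
opening: 0.0001
t: 17.95
ee_pos: [0.5875, 0.1469, 0.2819]
tcp_rot: [0.585, 0.811, 0.0, 0.002]
contact_force: [0.2, -0.6, 0.9]
opening: -0.0001
t: 18.37
ee_pos: [0.6902, -0.0, 0.3807]
tcp_rot: [0.584, 0.812, 0.0, 0.001]
contact_force: [0.8, 1.4, -0.5]
opening: 0.0002
t: 18.62
ee_pos: [0.6893, 0.0021, 0.3785]
tcp_rot: [0.584, 0.812, 0.0, -0.0]
contact_force: [-0.5, -0.4, -0.1]
opening: -0.0003
{'right': np.float64(80.81096926204248), 'xc': np.float64(-304.73814736932206), 'zf': np.float64(62.19894054684242)}
brass [307.2 274.5] 31 r 0.0825 theta -0.5
brass [293.7 239.1] 31 r 0.085 theta 2.6
tri (array([-0.0034623 ,  0.00054052, -0.08190761]), np.float64(0.3780968046422112))
```

View pics/s8.png

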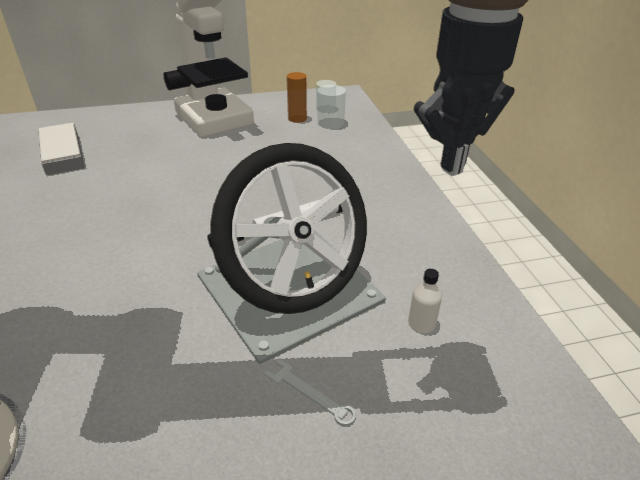

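View pics/s8z.png

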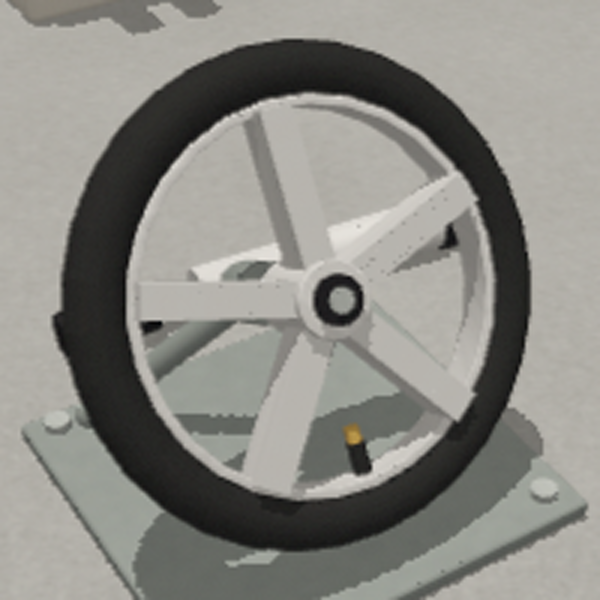

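View pics/c8z.png

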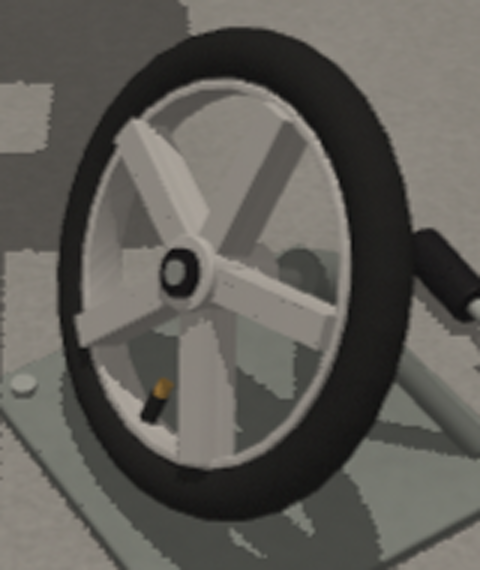

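The hand is clear. Both views show the valve at the bottom, crop (355,445) side and (157,400) scene. As an independent check I'll take the five-fold phase of the spoke-face depth points.

```bash
python3 - <<'E'
from h import *
for n in("side0","side1","scene0","scene1"):
    c=np.load(n+".npz");P=(cloud(c)-CEN)@F;r=np.hypot(P[...,1],P[...,2])
    m=(c["range_z"]>0)&(abs(P[...,0]+.022)<.005)&(r>.035)&(r<.09)
    ph=np.arctan2(-P[m][:,1],P[m][:,2])  # clockwise from top
    sec=np.round(ph/np.radians(72));
    z=np.exp(5j*ph);print(n,m.sum(),"phase deg",np.degrees(np.angle(z.mean()))/5, abs(z.mean()))
    # per-spoke, balanced
    k0=np.angle(z.mean())/5;o=[]
    for k in range(5):
        d=np.angle(np.exp(1j*(ph-k0-k*np.radians(72))));q=abs(d)<.4
        o.append(np.degrees(k0+np.median(d[q])) if q.sum()>20 else np.nan)
    print(np.round(o,1),np.nanmean(o))
E
```

```text
side0 2016 phase deg -2.4396375878286847 0.8623334940903501
[-4.  -2.4 -0.8 -1.2 -3.2] -2.3285233190721577
side1 2016 phase deg -0.1922870575425933 0.8629232140766248
[-1.8  0.1  1.4  1.  -1.2] -0.09299086586349099
scene0 1546 phase deg -2.246016567016559 0.8345023402929598
[ 1.2 -1.9 -5.5 -4.8  0.2] -2.1760155731863278
scene1 1530 phase deg -0.03851857218959741 0.8299840053474592
[ 2.8 -0.1 -2.8 -2.8  3.1] 0.024103418356719787
```

```bash
python3 -c "
from workcell import job;print(job.close_job())"
```

```text
the job is handed in; nothing more can be done
None
```

I turned the wheel about 141° anticlockwise with three slow sideways pushes of the closed fingertips. Each push was on a different spoke near the top, at about 3–6 N. The valve now stands at the lowest point, pointing up at the hub. I then backed the hand off and moved it well clear, and handed the job in at about 19 s of the 51 s allowed.

**Last checks, with the hand away:**
- **Valve tip, both views combined:** +0.4° from straight down.
- **Valve tip, one view at a time:** the two disagreed slightly, side camera −0.5° and scene camera +2.6°, which is about what the 2 mm calibration allows.
- **Depth points on all five spokes:** an independent check gave −0.1° (side) and 0.0° (scene). Single spokes scattered up to about 3° either way, so I relied on the five-spoke mean.
- **Other objects:** the bottle and wrench look unmoved in the last side picture. The hand never went near the pump. I did not re-measure their positions.

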